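# Fold back a plate reader's bifold cover and load the well plate

## Task

Open the plate reader on the bench: push the rail of its half-raised bifold dust cover away from you, all the way back, until the two panels stand folded flat against each other and the little sprung catch snaps up behind the rail. Then pick up the white well plate and lower it into the shallow nest in the open bay so that it lies flat inside the curb; set it down, do not drop it. Leave the other things on the bench where they are.

Things in the scene. Friction and masses are not known exactly. Their poses are not given: they have to be found in the camera images.
- reader: Plate reader: fixed black box 280 (x) x 210 (y) x 60 mm high; origin under its centre on the bench, -x side towards the robot. Its top, the deck (z = 60 mm), is open over a bay 210 mm long (x -110 to +100) x 140 mm wide (y, centred), floor at z = 26 mm, upright walls.
- cover_hinge (a point): Middle of the far hinge line of the bifold cover, at x = 125, z = 67 mm in the reader. Two grey panels, each 85 (x) x 184 (y) x 6 mm: the far one hinged here, the near one hinged to it; the near one's lower edge is hinged to a push rail sliding on the deck, so that pushing it to +x raises the panels like a tent. Folded flat they stand upright at x = 119 to 131 mm, up to z = 152 mm.
- rail_mid (a point): Centre of the push rail's near (-x) face, z = 82 mm. The rail is a grey upright bar along y, 12 mm thick, 184 mm long, from z = 66 to 98 mm. In the reader it is at y = 0, x = 65 - 170 x cos(cover_a) mm: +65 when fully folded (hard stop). It slides straight along the reader's x and stays upright. Friction takes up to 7 N, the catch 6 N more near the end; it stays where it is left.
- cover_a (a joint): Angle of the far panel above level, rad: 0 when the cover lies flat, 1.571 (hard stop) when the two panels stand folded flat against each other. The near panel and the rail follow it.
- catch (a joint): How far the sprung steel catch is pressed into the deck, m: 0 when it stands up fully (11 mm above the deck), about 0.01 while the rail's end rides over its bevel. It springs up by itself behind the rail in the last 3 mm or so of the rail's travel and then keeps the rail from coming back.
- catch_top (a point): Top of the sprung catch, a 16 mm wide steel wedge in the left (+y) part of the deck, at x = 62, y = 84 mm in the reader; its bevel faces -x.
- nest (a point): Centre of the nest's floor in the bay, in the reader at x = -20, y = 0, z = 26 mm, axes as the reader's. The nest is 122 mm (x) x 72 mm (y) inside a grey curb 6 mm high and 6 mm thick. The bay walls stand 70 mm to either side in y; towards the robot the wall is 90 mm away. The cover lies over it until folded.
- plate_mid (a point): Centre (15 mm above the underside) of the well plate, loose on the bench: white plastic block 110 (its x) x 60 (its y) x 30 mm high, 18 round grey wells in its top. Above a 7 mm foot it is 104 x 56 mm: grip it across the 56 mm, along its y. About 0.12 kg. Either way round fits the nest, long side along the nest's x.
- cell_tray: Bystander, not to be disturbed: open tray of batteries, 120 x 85 x 35 mm; origin under its centre.
- tip_box: Bystander, not to be disturbed: grey and white pipette tip box, 120 x 82 x 67 mm; origin under its centre.
- carton: Bystander, not to be disturbed: white carton, 120 x 90 x 65 mm; origin under its centre.
- tape: Bystander, not to be disturbed: red tape dispenser, 150 x 50 x 93 mm; origin under its centre.
- wash: Bystander, not to be disturbed: white bottle, 64 mm across, 170 mm high; origin under its centre.
- driver: Bystander, not to be disturbed: screwdriver lying on the bench, about 200 mm long; origin under its centre.
- plate: The same well plate; origin at the centre of its underside.

How it is judged:
By the outcome, as a careful person would: the job done as asked, in the order asked, and still so for the second after the job is handed in, with the robot touching nothing.
It also fails if it takes over 50 s, if anything falls off the work surface, if the arm or the gripper's body presses on something with over 40 N, if the wrist force passes 120 N, or if a joint passes its speed limit or range.

## Robot

A 6-joint arm with a two-finger parallel gripper is mounted at the origin on the work surface. World frame = base frame: x ahead of the robot, y to its left, z up, the work surface at z = 0. Lengths are in m, angles in rad, forces in N, time in s.
With the tool pointing down it reaches from about 0.4 to 0.925 m from the base axis. Payload 12.5 kg.
Tool frame: the origin (TCP) lies midway between the tips of the shut fingers; the grasp point (between the pads) lies 19 mm behind it; z points along the fingers, x is the direction in which the jaws open and shut, and the axes are right-handed (so a half turn about z gives the same grasp; the last joint's range is limited). The gripper opens to 95 mm and grips with 3 to 60 N. Pads are 20 mm wide; open, the fingers measure 119 mm over their backs; the gripper's body (75 mm by 180 mm) begins 59 mm behind the grasp point.
Start: joints at [0.996, 0.491, 1.559, -0, 1.092, -0.106], TCP at [0.282, 0.558, 0.179] pointing down, gripper open.
Joint ranges: [-3.1, 3.1], [-0.84, 2.19], [0.05, 2.79], [-1.13, 4.28], [0.06, 2.93], [-2.69, 2.69]. Speed limits (rad/s): [2.22, 2.22, 2.79, 3.14, 3.14, 3.14].

## Interface

Orientations are given as a unit quaternion [w, x, y, z].
In Python, from bench import manip, fingers, kin, telemetry, cams, order gives the robot as it stands. The module is installed in compiled form; this text tells all that it offers. Calls block until the motion is done:
- manip.reach(position, orientation): joint-space move of the TCP to a pose.
- manip.servo_line(position, v=0.15, frame=None): straight line of the TCP; frame=None keeps the orientation; v is the mean speed in m/s.
- manip.movej(angles): joint-space move.
- fingers.set_gripper(opening, strength=None): opening from 0.0 (shut) to 1.0 (fully open); strength is the grip in N (None keeps the last); returns when the fingers have stopped.
- manip.wait(seconds).
- kin.ik(position, orientation): joint angles nearest the present ones, or None.
- telemetry.get_obs(): the state.
- cams.get_image(name): name is "scene" or "top" or "wrist"; returns a dict with "color" (400x640x3 uint8, red, green, blue), "z_map" (400x640 float32, m along the optical axis (not along the pixel's ray), 0 where there is no reading), "intrinsics" (3x3 intrinsics, pixels), "distortion" ([k1, k2, p1, p2, k3] as OpenCV has them; the pictures are not rectified), "xyz" and "rotation" of the camera in the world. Camera axes: x right, y down, z forward; pixel columns grow to the right and rows downward; lengths in m; the calibration is good to about 2 mm. A picture is of the moment at which its call begins.
A pose or a line that the arm cannot do raises manip.MotionError and nothing moves.
- order.job_done(): hands the job in, once; it reports no verdict.
The state is a dict: "time": time; "joint_positions": joint angles; "dq": joint speeds; "effort": joint torques, N m; "eef_pos": TCP position; "tool_rot": TCP orientation; "contact_force": force on the tool from outside, world axes, zero at the start; "torque": the same for the moment, N m; "grip_width": opening from 0.0 (shut) to 1.0 (fully open).
Only numpy, scipy, OpenCV 4.12 (cv2) and the standard library are available. Lean on these libraries where they do the work, as an engineer would, in place of code of your own. Each camera call takes 0.05 s, during which the arm holds its last target.

## Working session

There is one attempt and no reset: what is moved stays moved. The work goes in short steps, each a Python script; the robot and the scene stay as the last script left them, time stands still between calls to the robot, and variables do not carry over. Pictures are saved under pics/ and viewed, and the job is handed in when it is done.

```bash
mkdir -p pics
cat > h.py <<'E'
import numpy as np, cv2, pickle
from bench import manip, fingers, kin, telemetry, cams, order
def snap(name, fn):
    im=cams.get_image(name); cv2.imwrite('pics/%s.png'%fn, cv2.cvtColor(im['color'],cv2.COLOR_RGB2BGR)); pickle.dump(im,open('pics/%s.pkl'%fn,'wb')); return im
def load(fn): return pickle.load(open('pics/%s.pkl'%fn,'rb'))
def cloud(im):
    K=np.array(im['intrinsics'],float);D=np.array(im['distortion'],float);z=im['z_map'];h,w=z.shape
    u,v=np.meshgrid(np.arange(w,dtype=np.float64),np.arange(h,dtype=np.float64))
    p=cv2.undistortPoints(np.stack([u.ravel(),v.ravel()],1)[:,None],K,D).reshape(h,w,2)
    c=np.dstack([p[...,0]*z,p[...,1]*z,z])
    W=c@np.array(im['rotation'],float).T+np.array(im['xyz']); W[z<=0]=np.nan
    return W
def st():
    o=telemetry.get_obs(); print('t %.2f pos %s F %s g %.3f'%(o['time'],np.round(o['eef_pos'],4),np.round(o['contact_force'],1),o['grip_width'])); return o
E
python3 - <<'E'
from h import *
for n in ('scene','top','wrist'):
    im=snap(n,n+'0'); print(n,im['xyz'],np.round(im['rotation'],3).tolist(),im['intrinsics'][0][0],im['distortion'])
o=st(); print(o['tool_rot'])
E
```

```text
scene [ 1.09273274 -0.46802981  0.80579212] [-0.35, 0.832, 0.399, -0.158] 363.544696285131 [0.00186423 0.         0.         0.         0.        ]
top [0.34331197 0.02571633 1.96995901] [0.031, -0.7, 0.712, -0.042] 495.15156747490386 [-0.08417086  0.          0.          0.          0.        ]
wrist [0.21152021 0.59360192 0.38532289] [0.121, 0.843, 0.518, 0.073] 321.2095601052382 [-0.01098072  0.          0.          0.          0.        ]
t 0.15 pos [0.2822 0.5574 0.1785] F [ 0.1 -0.5  0.9] g 0.999
[ 1.68802495e-04  8.52000167e-01  5.23541350e-01 -3.75644694e-04]
```

```bash
sed -i 's/^def cloud/from scipy.spatial.transform import Rotation as Ro\ndef RQ(q):\n    q=np.array(q,float); return q if q.shape==(3,3) else Ro.from_quat(q[[1,2,3,0]]).as_matrix()\ndef cloud/; s/np.array(im\[.rotation.\],float).T/RQ(im["rotation"]).T/' h.py
python3 - <<'E'
from h import *
for n in ('scene0','top0','wrist0'):
    im=load(n); print(n, np.round(RQ(im['rotation']),2).tolist()); W=cloud(im); print(np.round(W[::80,::80],2)[...,2])
E
```

```text
scene0 [[0.63, 0.55, -0.54], [0.78, -0.44, 0.46], [0.02, -0.71, -0.71]]
[[ 0.08  0.24  0.13  0.43  0.36  0.46  0.13  0.36]
 [ 0.08  0.   -0.1  -0.32  0.02 -0.22 -0.1  -0.01]
 [-0.25 -0.    0.    0.   -0.    0.    0.   -0.57]
 [ 0.    0.    0.   -0.    0.   -0.   -0.   -0.75]
 [ 0.    0.    0.06  0.07 -0.    0.   -0.75 -0.75]]
top0 [[-0.02, -0.99, 0.1], [-1.0, 0.02, -0.02], [0.01, -0.1, -0.99]]
[[-0.62 -0.67 -0.72 -0.73 -0.73 -0.73 -0.73 -0.38]
 [-0.64 -0.75 -0.75 -0.76 -0.74 -0.76 -0.74 -0.46]
 [-0.72 -0.75  0.   -0.    0.07  0.07  0.15 -0.52]
 [-0.12 -0.59  0.01 -0.    0.    0.   -0.01 -0.76]
 [-0.09 -0.75  0.64 -0.01  0.22 -0.01  0.   -0.75]]
wrist0 [[0.45, 0.86, 0.25], [0.89, -0.43, -0.13], [-0.0, 0.28, -0.96]]
[[ 0.     nan   nan   nan   nan  0.28  0.   -0.59]
 [ 0.    0.    0.33  0.3   0.19  0.    0.   -0.59]
 [ 0.    0.    0.    0.    0.    0.    0.   -0.72]
 [ 0.    0.    0.    0.    0.    0.    0.   -0.75]
 [ 0.32  0.32  0.31  0.31  0.31  0.31  0.31  0.32]]
```

View pics/scene0.png

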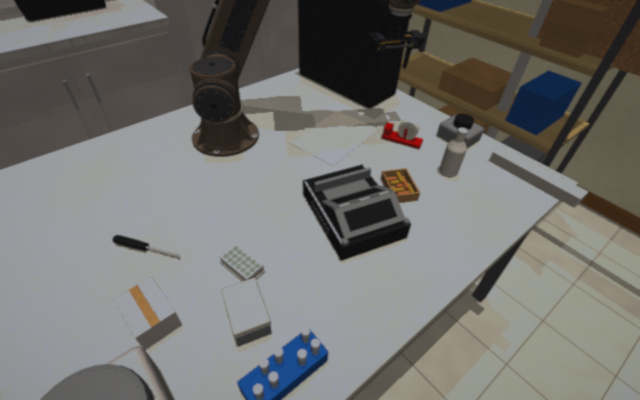

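View pics/top0.png

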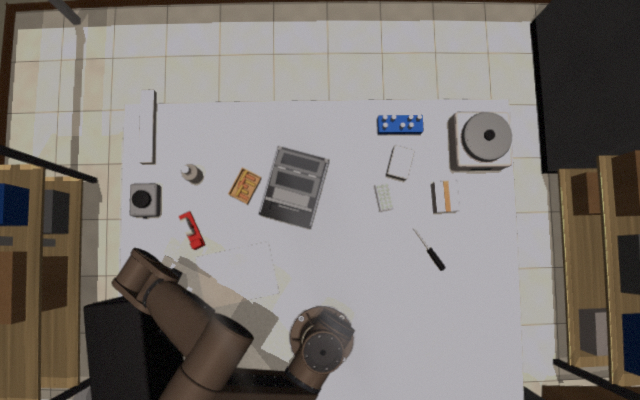

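View pics/wrist0.png

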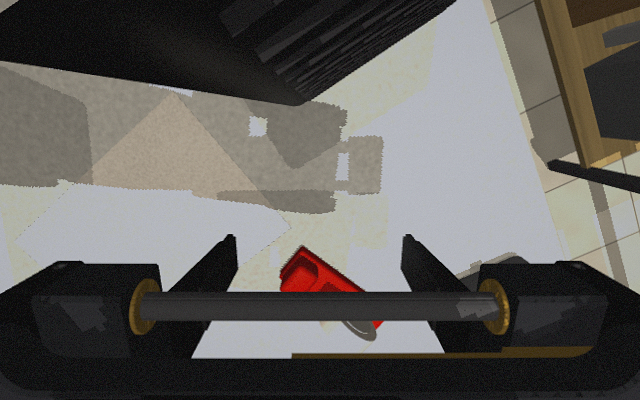

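Run:
```python
from h import *
for n in ('top0','scene0'):
    im=load(n); W=cloud(im)
    X,Y,Z=W[...,0],W[...,1],W[...,2]
    tb=(abs(Z)<0.006)&(X>0.3)&(X<0.9)&(abs(Y)<0.4); A=np.c_[X[tb],Y[tb],np.ones(tb.sum())]; print(n,'table plane',np.linalg.lstsq(A,Z[tb],rcond=None)[0])
    m=((Z>0.02)&(Z<0.3)&(X>0.35)&(X<1.0)&(abs(Y)<0.5)).astype(np.uint8)
    k,l,s,c=cv2.connectedComponentsWithStats(m)
    for i in range(1,k):
        if s[i,4]<60: continue
        P=W[l==i]; r=cv2.minAreaRect((P[:,:2]*1000).astype(np.float32))
        print(i,s[i,4],'px',c[i].round(),'rect',np.round(r[0]),np.round(r[1]),round(r[2],1),'z',np.nanpercentile(P[:,2],[5,50,95,99]).round(3))
im=load('top0')['color']; c=im[130:240,240:470]; cv2.imwrite('pics/topz.png',cv2.resize(c,None,fx=3.4,fy=3.4,interpolation=cv2.INTER_CUBIC)[...,::-1])
im=load('scene0')['color']; c=im[140:330,200:440]; cv2.imwrite('pics/scz.png',cv2.resize(c,None,fx=3,fy=3,interpolation=cv2.INTER_CUBIC)[...,::-1])
```

```text
top0 table plane [-3.36786834e-05 -1.76908348e-04  4.05942988e-05]
1 864 px [400. 124.] rect [ 839. -329.] [ 75. 184.] 0.3 z [0.035 0.051 0.093 0.097]
3 692 px [400. 163.] rect [ 681. -321.] [ 83. 123.] 73.5 z [0.044 0.067 0.075 0.078]
4 3867 px [294. 187.] rect [590.  96.] [213. 285.] 73.9 z [0.031 0.074 0.113 0.12 ]
6 255 px [193. 173.] rect [646. 481.] [36. 62.] 89.8 z [0.029 0.112 0.17  0.176]
7 336 px [244. 184.] rect [601. 293.] [ 88. 121.] 62.2 z [0.021 0.031 0.041 0.046]
8 445 px [440. 197.] rect [ 543. -476.] [118.  52.] 2.4 z [0.029 0.064 0.073 0.076]
9 362 px [384. 197.] rect [ 549. -256.] [103.  58.] 10.1 z [0.022 0.03  0.039 0.042]
14 60 px [192. 229.] rect [433. 493.] [41. 14.] 1.3 z [0.021 0.058 0.087 0.096]
20 121 px [197. 242.] rect [388. 484.] [56. 45.] 20.6 z [0.022 0.049 0.06  0.063]
scene0 table plane [-0.00156262 -0.00031283  0.00144129]
1 303 px [396. 130.] rect [409. 486.] [100.  46.] 15.2 z [0.021 0.049 0.083 0.089]
3 722 px [454. 153.] rect [648. 479.] [62. 40.] 3.5 z [0.028 0.094 0.167 0.171]
5 6728 px [359. 206.] rect [609. 161.] [351. 286.] 73.3 z [0.026 0.068 0.113 0.117]
8 2944 px [244. 297.] rect [ 619. -292.] [103. 269.] 65.6 z [0.028 0.066 0.069 0.07 ]
9 1271 px [156. 305.] rect [ 543. -478.] [122.  49.] 2.8 z [0.031 0.065 0.068 0.069]
10 3372 px [283. 368.] rect [ 839. -331.] [ 71. 180.] 0.0 z [0.037 0.051 0.091 0.092]
```

View pics/topz.png

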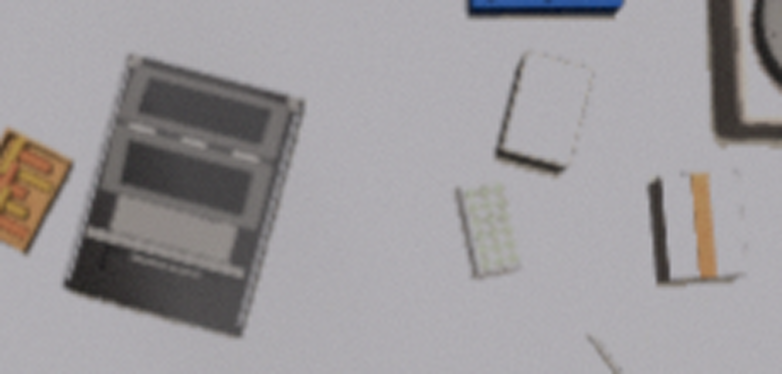

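View pics/scz.png

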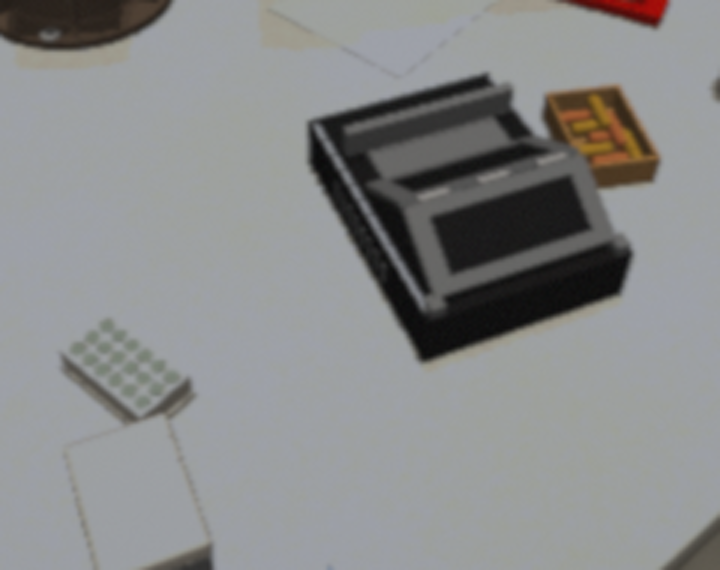

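```bash
cat >> h.py <<'E'
def quat(yaw):
    f=(np.pi/2+yaw)/2; return [0.0,float(np.cos(f)),float(np.sin(f)),0.0]
E
python3 - <<'E'
from h import *
yr=np.radians(-16.1); c=np.array([.59,.096]); ux=np.array([np.cos(yr),np.sin(yr)])
p=c-0.05*ux
manip.reach([p[0],p[1],0.30],quat(yr)); st()
snap('wrist','w1')
manip.reach([0.52,-0.26,0.25],quat(np.radians(10))); st()
snap('wrist','w2'); st()
E
```

```text
t 2.08 pos [0.5418 0.1106 0.2997] F [ 0.1 -0.5 -0. ] g 1.000
t 3.52 pos [ 0.5204 -0.2592  0.2501] F [ 0.4  0.5 -0.3] g 1.002
t 3.58 pos [ 0.5204 -0.2591  0.2502] F [ 0.5  0.4 -0.8] g 1.000
```

View pics/w1.png

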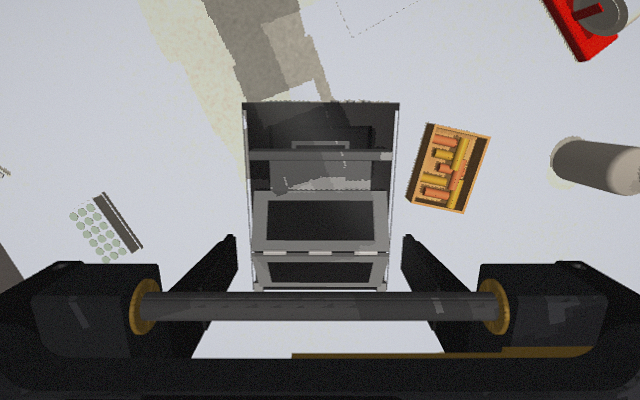

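View pics/w2.png

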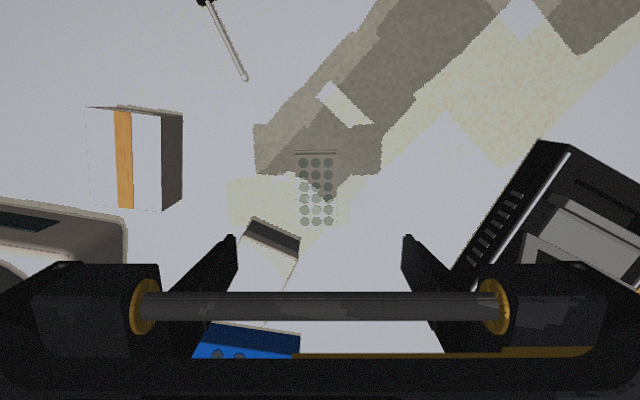

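Run:
```python
from h import *
im=load('w1'); W=cloud(im); print('cam',im['xyz'])
X,Y,Z=W[...,0],W[...,1],W[...,2]
for n in ('w1','w2'):
    W=cloud(load(n)); X,Y,Z=W[...,0],W[...,1],W[...,2]
    m=((Z>0.02)&(Z<0.16)&(X>0.35)&(X<1.0)&(abs(Y)<0.5)).astype(np.uint8)
    m[232:]*=(n=='w1'); 
    if n=='w1': m[232:,:238]=0; m[232:,402:]=0; m[290:]=0
    k,l,s,c=cv2.connectedComponentsWithStats(m)
    for i in range(1,k):
        if s[i,4]<200: continue
        P=W[l==i]; r=cv2.minAreaRect((P[:,:2]*1000).astype(np.float32))
        print(n,i,s[i,4],'px',c[i].round(),'rect',np.round(r[0],1),np.round(r[1]),round(r[2],1),'z',np.nanpercentile(P[:,2],[5,50,95,99]).round(4))
# reader detail using w1, top, scene
yr=np.radians(-16.1); R=np.array([[np.cos(yr),-np.sin(yr)],[np.sin(yr),np.cos(yr)]]); c0=np.array([.590,.096])
for n in ('w1','top0','scene0'):
    W=cloud(load(n)); L=(W[...,:2]-c0)@R; z=W[...,2]
    if n=='w1': z=z.copy(); z[288:]=np.nan
    g=(abs(L[...,0])<.16)&(abs(L[...,1])<.13)
    d=g&(abs(z-.06)<.005)
    print(n,'deck z',np.nanmedian(z[d]),'x',np.percentile(L[d][:,0],[0.5,2,98,99.5]).round(4),'y',np.percentile(L[d][:,1],[0.5,2,98,99.5]).round(4))
    for y0 in (-.06,0,.06):
        row=[]
        for x0 in np.arange(-.15,.15,.01):
            q=g&(abs(L[...,0]-x0)<.005)&(abs(L[...,1]-y0)<.02)
            row.append(int(round(1000*np.nanmedian(z[q]))) if q.sum()>3 else -1)
        print(y0,row)
```

```text
cam [0.46562079 0.13273806 0.50670457]
w1 2 840 px [581.   9.] rect [438.8 494.6] [55. 19.] 23.6 z [0.0204 0.0364 0.0747 0.0822]
w1 7 27450 px [320. 193.] rect [589.1  97.7] [211. 284.] 73.7 z [0.0275 0.0767 0.1143 0.1178]
w1 8 3039 px [449. 172.] rect [601.5 294.8] [ 87. 121.] 62.0 z [0.021  0.0317 0.0367 0.0376]
w1 9 3394 px [603. 167.] rect [645.8 480.7] [35. 63.] 86.7 z [0.0287 0.0909 0.1249 0.129 ]
w1 12 1205 px [ 91. 218.] rect [ 530.  -261.2] [64. 59.] 10.4 z [0.0234 0.0313 0.0329 0.0336]
w2 1 5336 px [149. 160.] rect [ 541.5 -476.8] [122.  51.] 2.5 z [0.0288 0.0658 0.0675 0.068 ]
w2 2 9652 px [570. 196.] rect [520.9  99.8] [180. 147.] 73.6 z [0.0261 0.0605 0.0983 0.0997]
w2 3 3042 px [315. 190.] rect [ 550.1 -259.2] [105.  55.] 10.5 z [0.0298 0.0313 0.0327 0.0332]
w1 deck z 0.06116673532250266 x [-0.1401 -0.14    0.1203  0.1363] y [-0.1032 -0.1015  0.1048  0.1063]
-0.06 [1, 61, 61, 61, 61, 28, 427, 420, 99, 371, 349, 68, 67, 75, 82, 88, 94, 101, 107, 112, 117, 115, 109, 103, 97, 91, 85, 78, 75, 61]
0 [1, 61, 61, 61, 61, 27, 27, 79, 99, 67, 67, 67, 67, 75, 82, 88, 94, 101, 107
[... 484 characters left out ...]
1, 87, 93, 98, 106, 111, 116, 112, 109, 103, 95, 90, 84, 77, 62, 59]
0.06 [0, 38, 60, 60, 58, 31, 29, 61, 96, 66, 66, 63, 64, 72, 80, 86, 93, 99, 105, 109, 117, 113, 108, 101, 94, 89, 85, 77, 63, 56]
scene0 deck z 0.0606664917861337 x [-0.1417 -0.1394  0.139   0.14  ] y [-0.1054 -0.1047  0.0987  0.1013]
-0.06 [-1, 61, 60, 61, -1, -1, -1, 98, 82, 66, 66, 66, 66, 76, 82, 87, 93, 99, 105, 111, 116, 113, 107, 101, 95, 89, 83, 75, 61, 29]
0 [-1, 60, 61, 61, -1, -1, -1, 97, 82, 66, 67, 67, 67, 76, 82, 88, 94, 101, 108, 112, 116, 113, 107, 101, 95, 90, 83, 75, 60, 29]
0.06 [-1, 61, 61, 61, -1, -1, -1, 98, 83, 66, 67, 66, 66, 75, 82, 89, 95, 101, 107, 111, 116, 113, 108, 101, 95, 89, 83, 75, 61, 28]
```

```bash
cat >> h.py <<'E'
YR=np.radians(-16.3); CR=np.array([.590,.097])
def rd(x,y,z):
    return [float(CR[0]+np.cos(YR)*x-np.sin(YR)*y), float(CR[1]+np.sin(YR)*x+np.cos(YR)*y), float(z)]
def loc(p):
    d=np.array(p[:2])-CR; return np.array([np.cos(YR)*d[0]+np.sin(YR)*d[1], -np.sin(YR)*d[0]+np.cos(YR)*d[1]])
E
python3 - <<'E'
from h import *
for n in ('w1','top0'):
    W=cloud(load(n)); L=(W[...,:2]-CR)@np.array([[np.cos(YR),-np.sin(YR)],[np.sin(YR),np.cos(YR)]]); z=W[...,2]
    q=(abs(L[...,1])<.07)&(L[...,0]>-.1)&(L[...,0]<-.03)&(z>.09)&(z<.105); print(np.percentile(L[q][:,0],[1,5,50,95,99]).round(4))
manip.reach(rd(-0.115,0,0.16),quat(YR)); 
fingers.set_gripper(0.0,20); st()
manip.servo_line(rd(-0.115,0,0.075)); st()
manip.servo_line(rd(0.030,0,0.075),v=0.1); o=st()
F=o['contact_force']; print(loc(o['eef_pos']))
for x in (0.04,0.046,0.05,0.052):
    manip.servo_line(rd(x,0,0.075),v=0.04); o=st(); print(x,loc(o['eef_pos']))
    if np.linalg.norm(o['contact_force'])>30: break
snap('scene','s1')
E
```

```text
[-0.0801 -0.0799 -0.0746 -0.0683 -0.0679]
[-0.0801 -0.0797 -0.0746 -0.0685 -0.068 ]
t 6.58 pos [0.4796 0.1293 0.16  ] F [-0.3  0.2 -0.1] g 0.006
t 7.30 pos [0.48   0.1293 0.0755] F [ 0.1 -0.5  0.5] g 0.007
t 8.90 pos [0.618  0.0887 0.0749] F [-3.3 -0.3  0.7] g 0.008
[ 2.91597099e-02 -8.05848521e-05]
t 9.30 pos [0.6205 0.0879 0.0757] F [-40.7  10.7  31.4] g 0.003
0.04 [ 0.03187291 -0.00017986]
```

Run:
```python
from h import *
im=load('s1')['color']; c=im[90:270,240:480]; cv2.imwrite('pics/s1z.png',cv2.resize(c,None,fx=3.2,fy=3.2,interpolation=cv2.INTER_CUBIC)[...,::-1])
snap('wrist','w3'); st()
```

```text
t 9.40 pos [0.6206 0.0879 0.0758] F [-40.5  10.3  30.1] g 0.005
```

View pics/s1z.png

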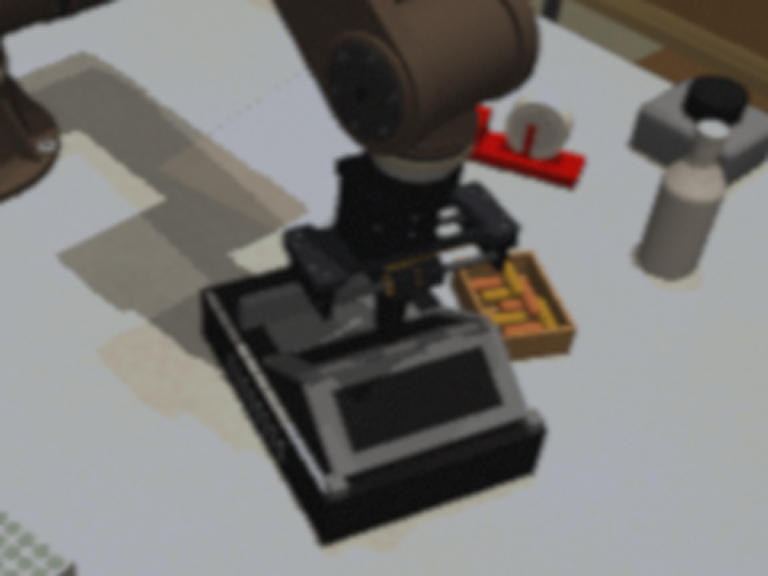

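View pics/w3.png

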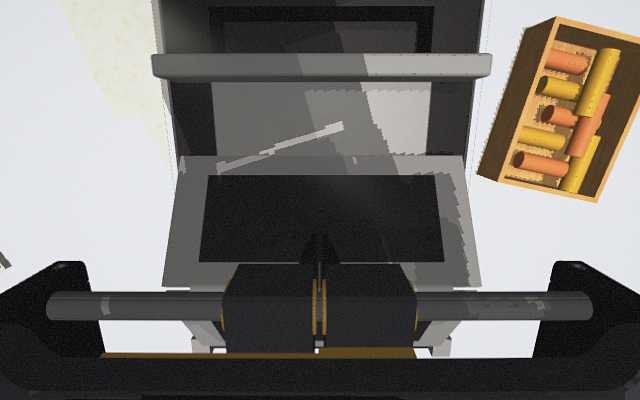

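```bash
cat > prof.py <<'E'
from h import *
import sys
for n in sys.argv[1:]:
    im=load(n);W=cloud(im); L=(W[...,:2]-CR)@np.array([[np.cos(YR),-np.sin(YR)],[np.sin(YR),np.cos(YR)]]); z=W[...,2]
    g=(z<.165)
    for y0 in (-.08,-.06,-.03,0,.03,.06,.08):
        row=[]
        for x0 in np.arange(-.15,.15,.01):
            q=g&(abs(L[...,0]-x0)<.005)&(abs(L[...,1]-y0)<.01)
            row.append(int(round(1000*np.nanmedian(z[q]))) if q.sum()>3 else -1)
        print(n,y0,row)
    q=(abs(L[...,1])<.09)&(L[...,0]>-.1)&(z>.09)&(z<.105); print(np.percentile(L[q][:,0],[1,5,50,95,99]).round(4))
E
python3 prof.py s1 w3
python3 - <<'E'
from h import *
print(load('w3')['xyz'])
E
```

```text
s1 -0.08 [-1, 59, 60, 61, 60, 60, -1, -1, 84, 62, 61, 61, 61, 68, 61, 61, 61, 62, 61, 63, 115, 114, 110, 103, 96, 89, 85, 76, 62, 30]
s1 -0.06 [-1, 61, 61, 61, -1, -1, -1, 96, 87, 67, 67, 66, 67, 74, 83, 87, 94, 101, 109, 113, 119, 117, 111, 104, 98, 92, 85, 76, 60, 29]
s1 -0.03 [-1, 61, 61, 61, -1, -1, -1, -1, 79, 67, 66, 66, 67, 76, 79, 88, 95, 101, 109, 112, 116, 115, 110, 104, 98, 92, 85, 75, 60, 31]
s1 0 [-1, -1, -1, -1, -1, -1, -1, -1, 83, 66, 67, 66, 66, -1, 81, 87, 93, 103, 120, 140, 120, 116, 110, 104, 96, 92, 85, 75, 60, 28]
s1 0.03 [-1, -1, -1, -1, -1, -1, -1, -1, 86, 66, 66, 67, 67, -1, -1, -1, 94, 101, 107, 113, 116, 116, 110, 104, 97, 90, 85, 75, 60, 30]
s1 0.06 [-1, -1, -1, -1, -1, -1, -1, -1, -1, -1, -1, -1, 67, -1, 79, 88, 93, 100, 107, 114, 120, 116, 110, 105, 97, 91, 84, 76, 61, 29]
s1 0.08 [-1, -1, -1, -1, -1, -1, -1, -1, -1, -1, 60, 61, 61, 75, 81, 88, 93, 103, 106, 114, 117, 116, 110, 103, 96, 90, 83, 75, 61, 34]
[-0.0748 -0.0682  0.0857  0.1003  0.104 ]
w3 -0.08 [-1, -1, -1, -1, 61, 61, 61, 62, 99, 62, 61, 61, 61, 62, 80, 86, 93, 100, 106, 113, 118, 115, -1, -1
[... 202 characters left out ...]
, 99, 67, 67, 67, 67, 68, 80, 87, 94, 100, 107, 112, -1, -1, -1, -1, -1, -1, -1, -1, -1, -1]
w3 0 [-1, -1, -1, -1, 47, 27, 27, 99, 99, 67, 67, 67, 67, 68, 80, 87, 94, 128, 106, -1, -1, -1, -1, -1, 100, 92, 87, 79, 75, 61]
w3 0.03 [-1, -1, -1, -1, 46, 27, 27, 99, 99, 67, 67, 67, 67, 68, 80, 87, 94, 100, 107, 111, -1, -1, -1, -1, -1, -1, -1, -1, -1, -1]
w3 0.06 [-1, -1, -1, -1, 46, 27, 27, 98, 99, 67, 67, 67, 67, 68, 80, 87, 94, 101, 107, 113, 119, -1, -1, 103, 100, 92, 88, -1, -1, -1]
w3 0.08 [-1, -1, -1, -1, 61, 61, 61, 97, 99, 61, 61, 61, 61, 67, 80, 87, 93, 100, 106, 113, 118, 115, -1, 103, 99, 92, 86, 79, 74, 62]
[-0.0762 -0.0748  0.0094  0.0277  0.099 ]
[0.54767181 0.10998079 0.28385471]
```

Run:
```python
from h import *
W=cloud(load('w1'))
for v,u in ((236,232),(238,231),(245,230),(260,225),(238,408),(260,412)): print('w1',v,u,W[v,u].round(3),loc(W[v,u]).round(3))
W=cloud(load('w3'))
for v in range(230,262,4): print('w3',v,[(W[v,u].round(3).tolist(),loc(W[v,u]).round(3).tolist()) for u in (312,318,326)])
```

```text
w1 236 232 [0.517 0.067 0.339] [-0.061 -0.049]
w1 238 231 [0.517 0.067 0.342] [-0.061 -0.049]
w1 245 230 [0.519 0.068 0.349] [-0.06  -0.048]
w1 260 225 [0.523 0.067 0.358] [-0.056 -0.048]
w1 238 408 [0.544 0.161 0.342] [-0.062  0.049]
w1 260 412 [0.549 0.158 0.357] [-0.056  0.047]
w3 230 [([0.61, 0.087, 0.101], [0.022, -0.004]), ([0.611, 0.09, 0.102], [0.022, -0.0]), ([0.612, 0.095, 0.102], [0.022, 0.004])]
w3 234 [([0.608, 0.088, 0.115], [0.02, -0.004]), ([0.613, 0.09, 0.104], [0.024, -0.0]), ([0.611, 0.095, 0.113], [0.02, 0.004])]
w3 238 [([0.609, 0.088, 0.119], [0.02, -0.004]), ([0.611, 0.091, 0.116], [0.022, -0.0]), ([0.611, 0.095, 0.119], [0.02, 0.004])]
w3 242 [([0.608, 0.088, 0.126], [0.02, -0.003]), ([0.611, 0.091, 0.122], [0.022, -0.0]), ([0.611, 0.095, 0.125], [0.02, 0.004])]
w3 246 [([0.609, 0.088, 0.131], [0.02, -0.003]), ([0.611, 0.09, 0.126], [0.022, -0.0]), ([0.611, 0.095, 0.13], [0.021, 0.004])]
w3 250 [([0.609, 0.088, 0.135], [0.021, -0.003]), ([0.611, 0.09, 0.131], [0.022, -0.0]), ([0.611, 0.095, 0.135], [0.021, 0.004])]
w3 254 [([0.609, 0.088, 0.14], [0.021, -0.003]), ([0.611, 0.09, 0.136], [0.022, -0.0]), ([0.611, 0.095, 0.14], [0.021, 0.004])]
w3 258 [([0.609, 0.088, 0.144], [0.021, -0.003]), ([0.611, 0.091, 0.141], [0.022, -0.0]), ([0.611, 0.095, 0.145], [0.021, 0.004])]
```

Run:
```python
from h import *
im=load('w3')['color']; c=im[140:300,180:460]; cv2.imwrite('pics/w3z.png',cv2.resize(c,None,fx=2.8,fy=2.8,interpolation=cv2.INTER_CUBIC)[...,::-1])
```

```text
(no output)
```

View pics/w3z.png

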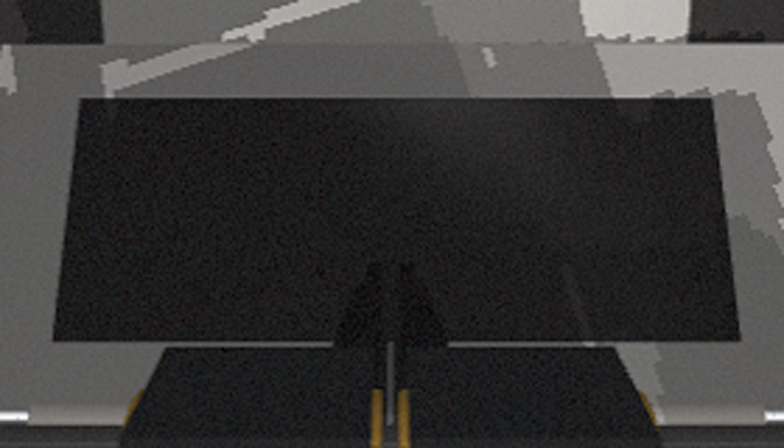

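```bash
python3 - <<'E'
from h import *
W=cloud(load('w1'))-np.array([0,0,.2997])
for v,u in ((265,80),(290,80),(320,80),(270,190),(300,200),(350,200),(305,320),(355,150),(370,320)): print('w1 rel TCP',v,u,W[v,u,2].round(3),loc(W[v,u]).round(3)+[.05,0])
manip.servo_line(rd(0.015,0,0.085),v=0.08); 
manip.servo_line(rd(-0.125,0,0.10),v=0.2); st()
fingers.set_gripper(0.0,20)
snap('scene','s2');snap('wrist','w4')
W=cloud(load('s2'));L=(W[...,:2]-CR)@np.array([[np.cos(YR),-np.sin(YR)],[np.sin(YR),np.cos(YR)]]);z=W[...,2]
g=(abs(L[...,0]+.125)<.014)&(abs(L[...,1])<.03)&(z>.07)
h,_=np.histogram(z[g],np.arange(.07,.3,.01)); print(h)
c=load('s2')['color'][60:260,230:470]; cv2.imwrite('pics/s2z.png',cv2.resize(c,None,fx=3,fy=3,interpolation=cv2.INTER_CUBIC)[...,::-1])
E
python3 prof.py w4
```

```text
w1 rel TCP 265 80 0.122 [-0.035 -0.071]
w1 rel TCP 290 80 0.134 [-0.035 -0.062]
w1 rel TCP 320 80 0.139 [-0.029 -0.06 ]
w1 rel TCP 270 190 0.081 [-0.012 -0.057]
w1 rel TCP 300 200 0.13 [-0.029 -0.033]
w1 rel TCP 350 200 -0.298 [ 0.358 -0.225]
w1 rel TCP 305 320 0.131 [-0.029  0.   ]
w1 rel TCP 355 150 0.13 [-0.011 -0.049]
w1 rel TCP 370 320 0.151 [-0.026  0.   ]
t 10.73 pos [0.4713 0.132  0.1   ] F [-0.1  0.7  0.4] g 0.005
[ 0  0  0  0  0  0  8 14 23 21 27 26 25  2 10  8  3  0  0  2  3  4]
w4 -0.08 [1, 41, 61, 61, 61, 61, 61, 77, 61, -1, -1, -1, -1, 75, 78, -1, -1, -1, -1, -1, -1, -1, -1, -1, -1, -1, -1, -1, -1, -1]
w4 -0.06 [1, 45, 61, 61, 61, 47, 28, 28, 27, 27, -1, -1, -1, -1, -1, -1, -1, -1, -1, -1, -1, -1, -1, -1, -1, -1, -1, -1, -1, -1]
w4 -0.03 [1, 45, 61, 61, 61, 28, 28, 33, 27, 27, -1, -1, -1, -1, -1, -1, -1, -1, -1, -1, -1, -1, -1, -1, -1, -1, -1, -1, -1, -1]
w4 0 [1, 61, 61, 61, 61, 27, 27, -1, -1, -1, -1, -1, 67, 74, 78, -1, -1, 27, -1, -1, -1, -1, -1, -1, -1, -1, -1, -1, -1, -1]
w4 0.03 [1, 40, 61, 61, 61, 27, 27, 33, 27, 27, -1, -1, -1, -1, -1, -1, -1, -1, -1, -1, -1, -1, -1, -1, -1, -1, -1, -1, -1, -1]
w4 0.06 [1, 40, 61, 61, 61, 27, 27, 27, 27, 27, -1, -1, -1, -1, -1, -1, -1, -1, -1, -1, -1, -1, -1, -1, -1, -1, -1, -1, -1, -1]
w4 0.08 [1, 40, 61, 61, 61, 61, 61, 75, 60, -1, -1, -1, -1, 74, 79, 84, -1, -1, -1, -1, -1, -1, -1, -1, -1, -1, -1, -1, -1, -1]
[-0.0772 -0.077  -0.0763 -0.0756 -0.0754]
```

View pics/s2z.png

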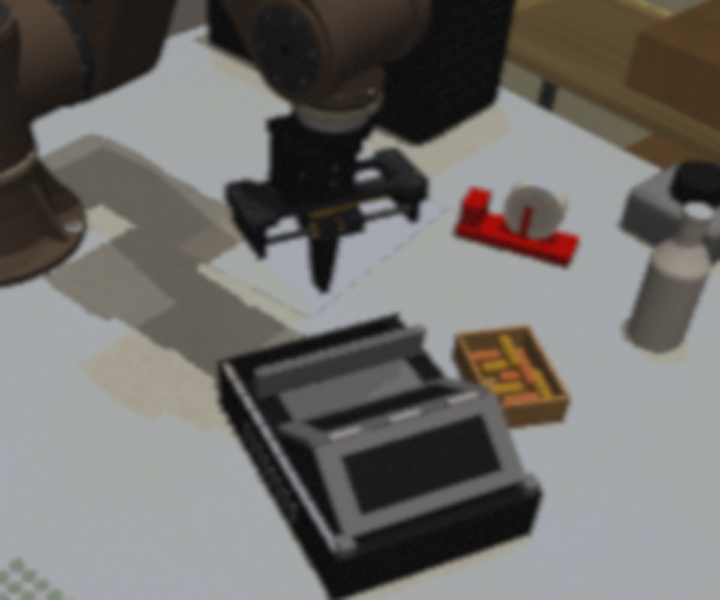

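```bash
cat >> h.py <<'E'
T=0.038  # measured: finger tips stand this far above the reported TCP
def push(xs,z,v=0.04,lim=35):
    for x in xs:
        manip.servo_line(rd(x,0,z-T),v=v); o=st(); l=loc(o['eef_pos']); f=np.array(o['contact_force']); print('  cmd',x,'is',l.round(4))
        if np.linalg.norm(f)>lim: print('LIMIT'); return False
    return True
E
python3 - <<'E'
from h import *
manip.servo_line(rd(-0.125,0,0.075-T)); st()
if push((-0.085,-0.06),0.075,v=0.1,lim=25):
    snap('scene','s3')
    W=cloud(load('s3'));L=(W[...,:2]-CR)@np.array([[np.cos(YR),-np.sin(YR)],[np.sin(YR),np.cos(YR)]]);z=W[...,2]
    q=(abs(L[...,1]+.07)<.015)&(L[...,0]>-.12)&(L[...,0]<0)&(z>.09)&(z<.105); print('rail',np.percentile(L[q][:,0],[1,50,99]).round(4))
c=load('s3')['color'][90:270,240:480]; cv2.imwrite('pics/s3z.png',cv2.resize(c,None,fx=3,fy=3,interpolation=cv2.INTER_CUBIC)[...,::-1])
E
```

```text
t 11.62 pos [0.4702 0.1321 0.0373] F [ 0.2  0.4 -0.2] g 0.004
t 12.17 pos [0.5082 0.1208 0.0372] F [ 0.3 -0.4 -0.4] g 0.003
  cmd -0.085 is [-0.0852 -0.0001]
t 12.57 pos [0.5322 0.1139 0.0369] F [-1.4  0.2  0.4] g 0.003
  cmd -0.06 is [-0.0603 -0.    ]
rail [-0.048  -0.0386 -0.034 ]
```

View pics/s3z.png

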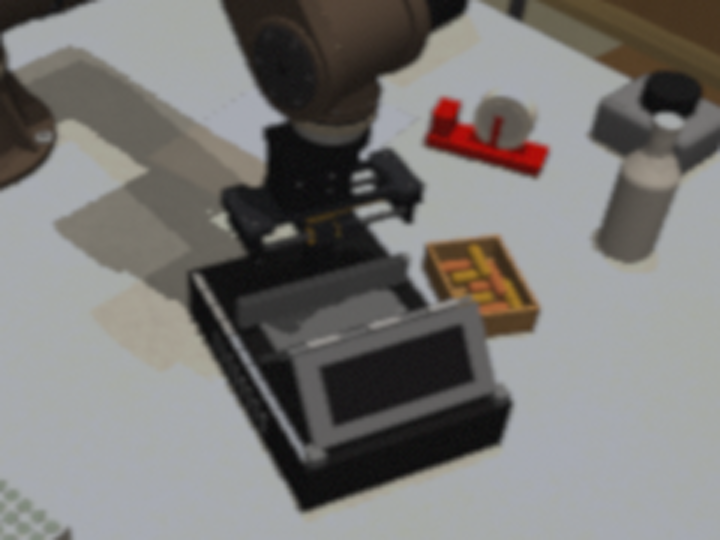

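Run:
```python
from h import *
ok=push((0.035,),0.075,v=0.1,lim=30) and push((0.045,0.049,0.052),0.075,v=0.04,lim=30) and push((0.0535,0.055,0.0565,0.058),0.075,v=0.02,lim=28)
snap('scene','s4')
c=load('s4')['color'][90:270,240:480]; cv2.imwrite('pics/s4z.png',cv2.resize(c,None,fx=3,fy=3,interpolation=cv2.INTER_CUBIC)[...,::-1])
```

```text
t 13.72 pos [0.6237 0.0871 0.037 ] F [-0.9  0.5  1.3] g 0.003
  cmd 0.035 is [ 0.0352 -0.    ]
t 14.12 pos [0.6335 0.0843 0.0369] F [ 0.1 -0.2 -0.3] g 0.001
  cmd 0.045 is [ 0.0453 -0.    ]
t 14.37 pos [0.6375 0.0831 0.0371] F [ 0.4  0.7 -0.4] g 0.005
  cmd 0.049 is [0.0495 0.    ]
t 14.62 pos [0.6401 0.0823 0.037 ] F [-0.2  0.2  0.3] g 0.005
  cmd 0.052 is [0.0522 0.    ]
t 14.87 pos [0.6414 0.082  0.037 ] F [-0.5 -0.2 -0.2] g 0.007
  cmd 0.0535 is [ 0.0536 -0.    ]
t 15.12 pos [0.642  0.0818 0.037 ] F [-4.5  1.2  1.8] g 0.003
  cmd 0.055 is [ 0.0541 -0.    ]
t 15.37 pos [0.6422 0.0817 0.0369] F [-11.    3.7   5.7] g 0.006
  cmd 0.0565 is [ 0.0544 -0.    ]
t 15.62 pos [0.6424 0.0816 0.0368] F [-15.8   5.1   8.4] g 0.007
  cmd 0.058 is [ 0.0546 -0.0001]
```

View pics/s4z.png

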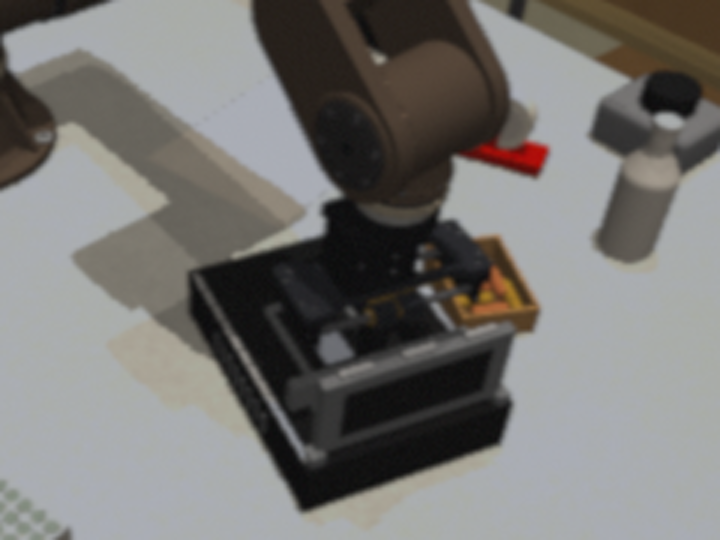

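Run:
```python
from h import *
push((0.060,0.061),0.075,v=0.02,lim=28)
manip.wait(0.2)
manip.servo_line(rd(0.02,0,0.075-T),v=0.15)
manip.servo_line(rd(-0.03,0,0.22-T),v=0.3); st()
snap('wrist','w5'); snap('scene','s5')
c=load('s5')['color'][90:270,240:480]; cv2.imwrite('pics/s5z.png',cv2.resize(c,None,fx=3,fy=3,interpolation=cv2.INTER_CUBIC)[...,::-1])
for n in ('s5','w5'):
    W=cloud(load(n));L=(W[...,:2]-CR)@np.array([[np.cos(YR),-np.sin(YR)],[np.sin(YR),np.cos(YR)]]);z=W[...,2]
    q=(abs(L[...,1]+.0)<.09)&(L[...,0]>0.03)&(L[...,0]<.11)&(z>.09)&(z<.105); print(n,q.sum(),'rail',np.percentile(L[q][:,0],[1,5,50,95,99]).round(4))
    q=(abs(L[...,1])<.09)&(L[...,0]>0.1)&(L[...,0]<.15)&(z>.14)&(z<.165); print(n,'panel top',q.sum(),np.percentile(L[q][:,0],[1,50,99]).round(4),np.percentile(z[q],[50,99]).round(4))
    q=(abs(L[...,1]-.084)<.012)&(abs(L[...,0]-.058)<.012); print('catch z',np.sort(z[q])[::-1][:12].round(3), L[q][np.argsort(-z[q])][:6].round(3).tolist())
```

```text
t 15.92 pos [0.6427 0.0814 0.0367] F [-22.5   6.3  12.6] g 0.006
  cmd 0.06 is [ 0.055  -0.0001]
t 16.17 pos [0.6429 0.0814 0.0367] F [-26.7   8.1  15. ] g 0.005
  cmd 0.061 is [ 0.0552 -0.0001]
LIMIT
t 17.45 pos [0.5617 0.1052 0.182 ] F [ 0.   0.2 -0.2] g 0.007
s5 187 rail [0.0639 0.0649 0.0695 0.0759 0.0769]
s5 panel top 472 [0.118  0.1277 0.132 ] [0.1505 0.1574]
catch z [0.099 0.099 0.099 0.099 0.098 0.098 0.098 0.098] [[0.068, 0.084], [0.066, 0.079], [0.068, 0.075], [0.067, 0.072], [0.069, 0.078], [0.066, 0.082]]Traceback (most recent call last):
  File "<stdin>", line 10, in <module>
    return _quantile_unchecked(
        a, q, axis, out, overwrite_input, method, keepdims, weights)
    return _ureduce(a,
                    func=_quantile_ureduce_func,
    ...<5 lines>...
                    overwrite_input=overwrite_input,
                    method=method)
    r = func(a, **kwargs)
    result = _quantile(arr,
                       quantiles=q,
    ...<2 lines>...
                       out=out,
                       weights=wgt)
    slices_having_nans = np.isnan(arr[-1, ...])
                                  ~~~^^^^^^^^^
IndexError: index -1 is out of bounds for axis 0 with size 0
```

View pics/s5z.png

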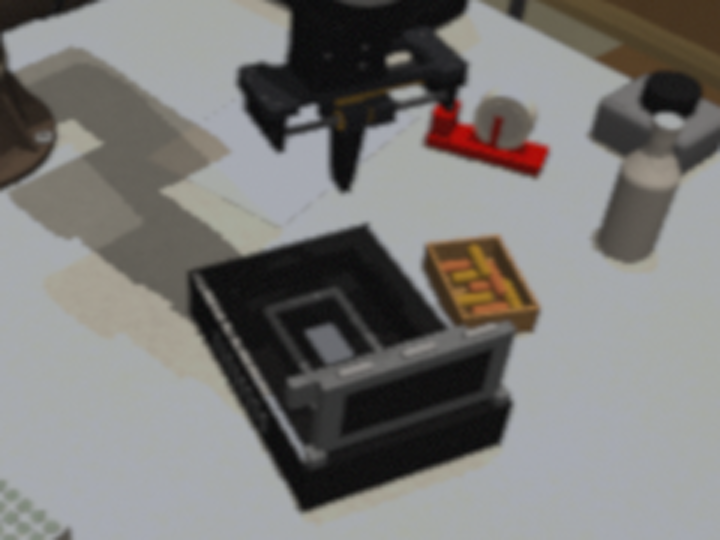

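View pics/w5.png

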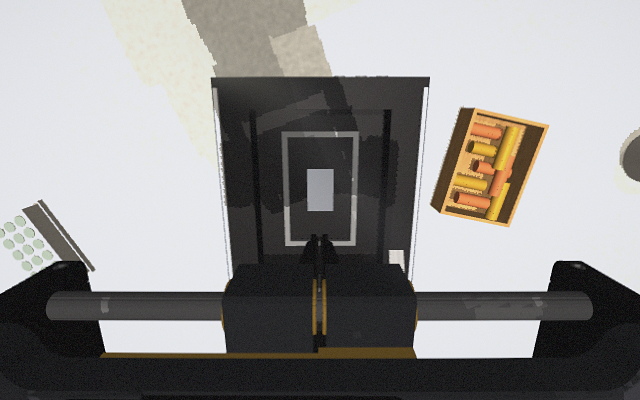

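Run:
```python
from h import *
W=cloud(load('w5'));im=load('w5')['color'].astype(int);L=(W[...,:2]-CR)@np.array([[np.cos(YR),-np.sin(YR)],[np.sin(YR),np.cos(YR)]]);z=W[...,2]
for v in range(248,264,3): print(v,[(L[v,u].round(3).tolist(),z[v,u].round(3),im[v,u].sum()//3) for u in (388,392,396,400,405)])
q=(z>.0295)&(z<.036)&(abs(L[...,1])<.06)&(L[...,0]>-.105)&(L[...,0]<.06); P=W[q]
print('curb z',np.median(P[:,2]),'floor',np.nanmedian(z[(abs(L[...,1])<.025)&(abs(L[...,0]+.04)<.015)]))
r=cv2.minAreaRect((P[:,:2]*1000).astype(np.float32)); print('outer',r, loc(np.array(r[0])/1000))
for y0 in (0,): 
    a=q&(abs(L[...,1])<.02); print('curb x near',np.percentile(L[a&(L[...,0]<-.05)][:,0],[2,98]).round(4),'far',np.percentile(L[a&(L[...,0]>.0)][:,0],[2,98]).round(4) if (a&(L[...,0]>0)).sum() else None)
for x0 in (-.06,-.03,0,.02):
    a=q&(abs(L[...,0]-x0)<.01); print(x0,'curb y',np.percentile(L[a&(L[...,1]<0)][:,1],[3,97]).round(4),np.percentile(L[a&(L[...,1]>0)][:,1],[3,97]).round(4))
d=(abs(z-.061)<.004)&(abs(L[...,0])<.16)&(abs(L[...,1])<.13); print('deck',np.percentile(L[d],[.5,99.5],axis=0).round(4))
```

```text
248 [([0.038, 0.077], np.float64(0.061), np.int64(50)), ([0.038, 0.081], np.float64(0.061), np.int64(47)), ([0.037, 0.085], np.float64(0.063), np.int64(58)), ([0.038, 0.09], np.float64(0.061), np.int64(56)), ([0.038, 0.096], np.float64(0.061), np.int64(50))]
251 [([0.041, 0.076], np.float64(0.063), np.int64(71)), ([0.041, 0.081], np.float64(0.063), np.int64(214)), ([0.042, 0.086], np.float64(0.061), np.int64(213)), ([0.042, 0.09], np.float64(0.061), np.int64(217)), ([0.042, 0.096], np.float64(0.061), np.int64(52))]
254 [([0.045, 0.077], np.float64(0.063), np.int64(73)), ([0.044, 0.081], np.float64(0.063), np.int64(211)), ([0.044, 0.085], np.float64(0.064), np.int64(209)), ([0.045, 0.09], np.float64(0.063), np.int64(211)), ([0.046, 0.096], np.float64(0.061), np.int64(51))]
257 [([0.048, 0.077], np.float64(0.064), np.int64(46)), ([0.047, 0.081], np.float64(0.066), np.int64(211)), ([0.047, 0.085], np.float64(0.066), np.int64(212)), ([0.048, 0.09], np.float64(0.064), np.int64(212)), ([0.049, 0.096], np.float64(0.061), np.int64(47))]
260 [([0.051, 0.077], np.float64(0.064), np.int64(56)),
[... 216 characters left out ...]
, 0.077], np.float64(0.066), np.int64(54)), ([0.053, 0.081], np.float64(0.068), np.int64(174)), ([0.053, 0.085], np.float64(0.067), np.int64(174)), ([0.053, 0.089], np.float64(0.068), np.int64(212)), ([0.057, 0.097], np.float64(0.06), np.int64(47))]
curb z 0.03302239916480093 floor 0.3206514318021012
outer ((574.1703491210938, 104.435546875), (99.70182037353516, 148.2421875), 68.78690338134766) [-0.01728029  0.00269382]
curb x near [-0.0869 -0.0815] far [0.0405 0.047 ]
-0.06 curb y [-0.041  -0.0354] [0.0366 0.0424]
-0.03 curb y [-0.0408 -0.0353] [0.0366 0.0422]
0 curb y [-0.0407 -0.0355] [0.0371 0.0421]
0.02 curb y [-0.0411 -0.0352] [0.0367 0.0426]
deck [[-0.14   -0.103 ]
 [ 0.0636  0.1054]]
```

Run:
```python
from h import *
for n,e in (('w1',.2997),('w2',.2501)):
    W=cloud(load(n)); 
    for u in (229,231,233,235,405,407,409,411):
        col=W[225:250,u,2]-e; v=np.where((col>.02)&(col<.1))[0]; print(n,u,v[0]+225 if len(v) else None,col[v[:3]].round(4))
for n,e,x0 in (('s5',.182,-.03),('s2',.100,-.125)):
    W=cloud(load(n));L=(W[...,:2]-CR)@np.array([[np.cos(YR),-np.sin(YR)],[np.sin(YR),np.cos(YR)]]);z=W[...,2]
    g=(abs(L[...,0]-x0)<.02)&(abs(L[...,1])<.03)&(z>e+.015)
    print(n,np.sort(z[g]-e)[:10].round(4))
im=load('w2'); W=cloud(im); z=W[...,2]; m=(z>.027)&(z<.036)&(abs(W[...,0]-.55)<.08)&(abs(W[...,1]+.26)<.06); m[232:]=0
r=cv2.minAreaRect((W[m][:,:2]*1000).astype(np.float32)); print(r,m.sum())
for ov in (0,):
    y=np.radians(10.5); Q=(W[...,:2]-[.55,-.26])@np.array([[np.cos(y),-np.sin(y)],[np.sin(y),np.cos(y)]])
    mm=(abs(Q[...,0])<.08)&(abs(Q[...,1])<.05)&(z>.004)&(z<.012); mm[232:]=0
    print('foot',mm.sum(), np.percentile(Q[mm],[1,99],axis=0).round(4) if mm.sum() else '', 'top', np.percentile(Q[m],[.5,99.5],axis=0).round(4))
```

```text
w1 229 234 [0.0377 0.0402 0.0407]
w1 231 234 [0.0368 0.039  0.04  ]
w1 233 234 [0.0373 0.0372 0.0386]
w1 235 236 [0.0369 0.0379 0.0401]
w1 405 234 [0.0372 0.0376 0.0373]
w1 407 234 [0.0375 0.0401 0.0413]
w1 409 234 [0.0379 0.0392 0.0403]
w1 411 235 [0.039  0.0403 0.0419]
w2 229 234 [0.0393 0.0406 0.0405]
w2 231 234 [0.0377 0.0399 0.0412]
w2 233 234 [0.0365 0.0373 0.0367]
w2 235 236 [0.0369 0.038  0.0386]
w2 405 234 [0.0376 0.0367 0.0379]
w2 407 234 [0.0381 0.0388 0.0406]
w2 409 234 [0.0375 0.0389 0.0402]
w2 411 235 [0.0388 0.0396 0.041 ]
s5 [0.0341 0.035  0.0356 0.0369 0.037  0.0371 0.0374 0.0381 0.0382 0.0396]
s2 [0.0356 0.0366 0.0375 0.0386 0.0395 0.0396 0.0397 0.0398 0.041  0.0417]
((550.1041870117188, -259.3220520019531), (105.29674530029297, 55.17721939086914), 10.785462379455566) 3029
foot 214 [[-0.0552 -0.0289]
 [ 0.0509  0.031 ]] top [[-0.0521 -0.0266]
 [ 0.0516  0.0283]]
```

```bash
sed -i 's/^T=0.038/T=0.037/' h.py
python3 - <<'E'
from h import *
yp=np.radians(10.6); p=[.5501,-.2593]
manip.servo_line(rd(-0.04,0,0.24),v=0.3)
manip.reach([p[0],p[1],0.11],quat(yp))
fingers.set_gripper(1.0,15)
manip.servo_line([p[0],p[1],0.02],v=0.15); st()
snap('wrist','w6')
W=cloud(load('w6'));z=W[...,2];Q=(W[...,:2]-p)@np.array([[np.cos(yp),-np.sin(yp)],[np.sin(yp),np.cos(yp)]])
m=(z>.027)&(z<.036)&(abs(Q[...,0])<.07)&(abs(Q[...,1])<.045); print(m.sum(),np.percentile(Q[m],[.5,99.5],axis=0).round(4), np.median(z[m]))
E
```

```text
t 21.63 pos [ 0.5505 -0.2595  0.0206] F [-0.5 -0.4  0.4] g 1.001
11790 [[-0.0522 -0.0268]
 [ 0.041   0.0286]] 0.0313202948269027
```

View pics/w6.png

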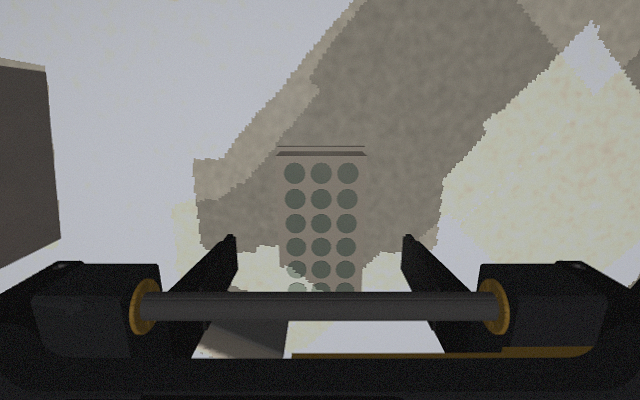

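Run:
```python
from h import *
yp=np.radians(10.6); p=[.5501-.0009*np.sin(yp),-.2593+.0009*np.cos(yp)]
manip.servo_line([p[0],p[1],0.010-T],v=0.08); o=st()
if abs(o['contact_force'][2])<10:
    fingers.set_gripper(0.3,15); st()
    manip.servo_line([p[0],p[1],0.03-T],v=0.06); st()
    snap('scene','s6')
    manip.servo_line([p[0],p[1],0.13],v=0.2); o=st()
    snap('wrist','w7')
```

```text
t 22.43 pos [ 0.55   -0.2585 -0.027 ] F [-0.4  0.2  1. ] g 0.997
t 23.13 pos [ 0.5499 -0.2584 -0.0269] F [0.5 0.7 1. ] g 0.588
t 23.62 pos [ 0.5501 -0.2585 -0.0065] F [-0.7 -0.4 -1. ] g 0.589
t 24.50 pos [ 0.5494 -0.2581  0.1289] F [-0.1  0.1 -1.1] g 0.591
```

View pics/w7.png

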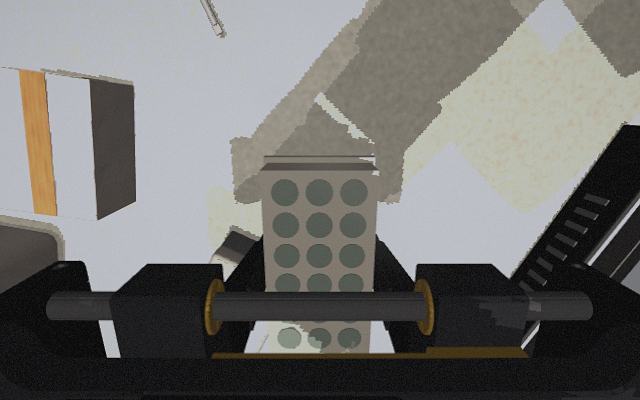

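Run:
```python
from h import *
W=cloud(load('w7'));z=W[...,2]; yp=np.radians(10.6)
Q=(W[...,:2]-[.5494,-.2581])@np.array([[np.cos(yp),-np.sin(yp)],[np.sin(yp),np.cos(yp)]])
m=(abs(z-.129-.057)<.008)&(abs(Q[...,1])<.027)&(Q[...,0]<.06); m[290:]=0;m[:,:262]=0;m[:,378:]=0
A=np.c_[Q[m],np.ones(m.sum())]; print(m.sum(),np.linalg.lstsq(A,z[m]-.129,rcond=None)[0]); print(np.percentile(Q[m],[.5,99.5],axis=0).round(4))
for x in (-.04,-.02,0): 
    k=m&(abs(Q[...,0]-x)<.005); print(x,np.percentile(Q[k][:,1],[1,99]).round(4))
```

```text
13375 [0.01052133 0.0006582  0.05831188]
[[-0.0523 -0.0267]
 [ 0.0104  0.0268]]
-0.04 [-0.0265  0.0264]
-0.02 [-0.0265  0.0266]
0 [-0.0264  0.0263]
```

Run:
```python
from h import *
N=(-0.0205,0.0007)
manip.reach(rd(*N,0.13),quat(YR)); 
manip.servo_line(rd(*N,0.05),v=0.12); o=st(); print(loc(o['eef_pos']))
snap('wrist','w8')
W=cloud(load('w8'));L=(W[...,:2]-CR)@np.array([[np.cos(YR),-np.sin(YR)],[np.sin(YR),np.cos(YR)]]);z=W[...,2]
q=(z>.0295)&(z<.036)&(abs(L[...,1])<.06)&(L[...,0]>-.105)&(L[...,0]<.06)
print('curb',np.percentile(L[q],[1,99],axis=0).round(4))
m=(abs(z-.05-.057)<.006)&(abs(L[...,1])<.04)&(L[...,0]<.0); m[290:]=0
print('plate',np.percentile(L[m],[.5,99.5],axis=0).round(4))
for x in (-.06,-.04,-.02):
    k=m&(abs(L[...,0]-x)<.005); print(x,np.percentile(L[k][:,1],[2,98]).round(4))
```

```text
t 26.73 pos [0.571  0.1033 0.0505] F [ 0.8 -0.1 -1. ] g 0.589
[-0.0200375   0.00067071]
curb [[-0.0869 -0.0409]
 [-0.0597  0.0427]]
plate [[-0.0726 -0.0309]
 [-0.0097  0.032 ]]
-0.06 [-0.0262  0.0275]
-0.04 [-0.0262  0.0275]
-0.02 [-0.0269  0.0282]
```

View pics/w8.png

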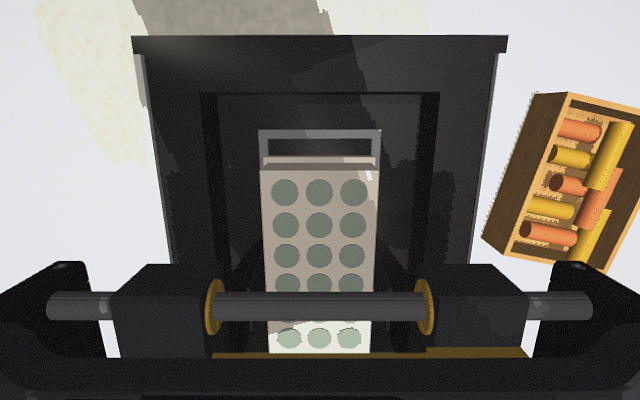

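Run:
```python
from h import *
N=(-0.0205,0.0007)
manip.servo_line(rd(*N,0.012),v=0.08); o=st()
for zc in (0.005,0.002,0.0,-0.001,-0.002,-0.003,-0.004):
    manip.servo_line(rd(*N,zc),v=0.03); o=st(); 
    if o['contact_force'][2]>3: print('touch',zc); break
snap('wrist','w9'); snap('scene','s9')
c=load('s9')['color'][90:270,240:480]; cv2.imwrite('pics/s9z.png',cv2.resize(c,None,fx=3,fy=3,interpolation=cv2.INTER_CUBIC)[...,::-1])
W=cloud(load('w9'));L=(W[...,:2]-CR)@np.array([[np.cos(YR),-np.sin(YR)],[np.sin(YR),np.cos(YR)]]);z=W[...,2]
m=(abs(z-.057)<.006)&(abs(L[...,1])<.029)&(L[...,0]<.01)&(L[...,0]>-.075); m[290:]=0
print('plate',np.percentile(L[m],[.5,99.5],axis=0).round(4)); A=np.c_[L[m],np.ones(m.sum())]; print(np.linalg.lstsq(A,z[m],rcond=None)[0])
```

```text
t 27.40 pos [0.5706 0.1034 0.012 ] F [-0.4  0.5 -1.8] g 0.592
t 27.78 pos [0.5705 0.1034 0.0049] F [ 0.1 -0.6 -2.3] g 0.589
t 28.03 pos [0.5704 0.1034 0.0018] F [ 0.2  0.4 -1.2] g 0.587
t 28.28 pos [ 5.704e-01  1.034e-01 -1.000e-04] F [ 0.6  0.4 -0.2] g 0.584
t 28.53 pos [ 0.5706  0.1034 -0.0009] F [ 0.7 -0.1 -0.5] g 0.589
t 28.78 pos [ 0.5707  0.1034 -0.0011] F [-3.7 -1.7 10. ] g 0.591
touch -0.002
plate [[-0.0729 -0.0273]
 [-0.0101  0.0287]]
[ 0.00885825 -0.0009853   0.05769155]
```

View pics/w9.png

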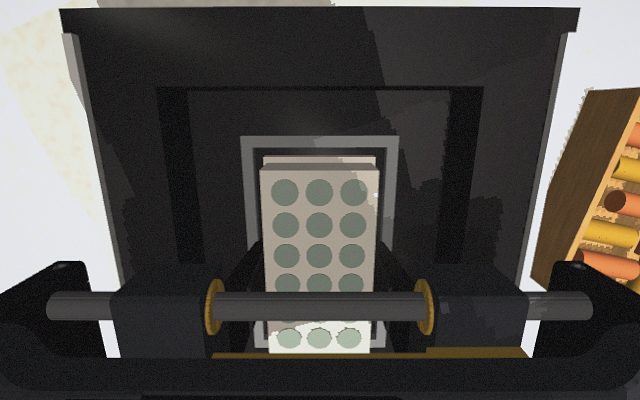

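View pics/s9z.png

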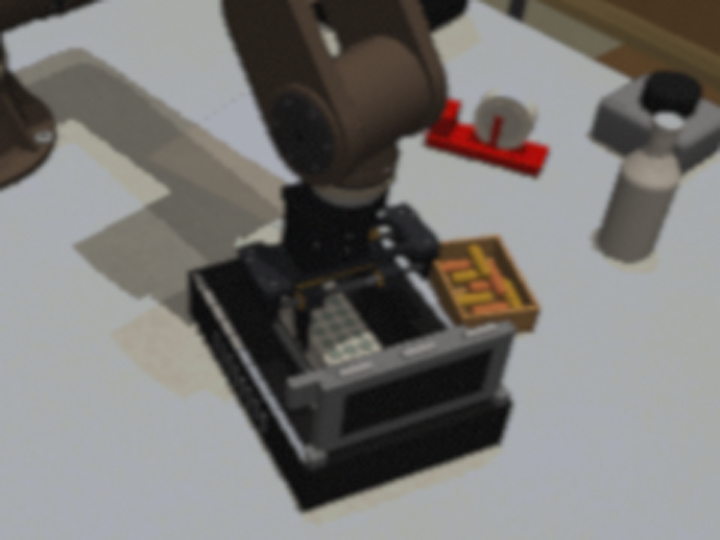

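Run:
```python
from h import *
N=(-0.0205,0.0007)
manip.servo_line(rd(*N,-0.0012),v=0.03)
fingers.set_gripper(0.8,15); st()
manip.servo_line(rd(*N,0.05),v=0.12); st()
manip.servo_line(rd(-0.09,0,0.22),v=0.3); st()
snap('wrist','w10'); snap('scene','s10'); snap('top','t10')
for n in ('w10','s10'):
    W=cloud(load(n));L=(W[...,:2]-CR)@np.array([[np.cos(YR),-np.sin(YR)],[np.sin(YR),np.cos(YR)]]);z=W[...,2]
    m=(abs(z-.057)<.006)&(abs(L[...,1])<.029)&(L[...,0]<.034)&(L[...,0]>-.075)
    print(n,m.sum(),'plate',np.percentile(L[m],[.5,99.5],axis=0).round(4)); A=np.c_[L[m],np.ones(m.sum())]; print(np.linalg.lstsq(A,z[m],rcond=None)[0])
    q=(abs(L[...,1])<.09)&(L[...,0]>0.03)&(L[...,0]<.11)&(z>.09)&(z<.105); print('rail',np.percentile(L[q][:,0],[1,5,50,95,99]).round(4) if q.any() else None)
    q=(abs(L[...,1])<.085)&(L[...,0]>0.1)&(L[...,0]<.15)&(z>.14)&(z<.165); print('panel top',np.percentile(L[q][:,0],[1,50,99]).round(4) if q.any() else None)
    for y0 in (.084,):
        print('catch',[(round(x,3),np.nanmedian(z[(abs(L[...,1]-y0)<.006)&(abs(L[...,0]-x)<.001)]).round(4)) for x in np.arange(.036,.068,.002)])
c=load('s10')['color'][90:270,240:480]; cv2.imwrite('pics/s10z.png',cv2.resize(c,None,fx=3,fy=3,interpolation=cv2.INTER_CUBIC)[...,::-1])
```

```text
t 29.73 pos [ 0.5705  0.1034 -0.0012] F [-0.3 -0.7 -0.6] g 0.797
t 30.31 pos [0.5703 0.1034 0.0498] F [-0.1  0.1 -1. ] g 0.798
t 31.07 pos [0.5034 0.1221 0.2186] F [-0.2 -0.5 -0.1] g 0.803
w10 3666 plate [[-0.0731 -0.0275]
 [ 0.0313  0.0279]]
[2.45679396e-03 6.55693366e-05 5.73707111e-02]
rail [0.0695 0.07   0.0732 0.0764 0.0769]
panel top None
catch [(np.float64(0.036), np.float64(0.0607)), (np.float64(0.038), np.float64(0.0612)), (np.float64(0.04), np.float64(0.0611)), (np.float64(0.042), np.float64(0.0623)), (np.float64(0.044), np.float64(0.0634)), (np.float64(0.046), np.float64(0.0648)), (np.float64(0.048), np.float64(0.0658)), (np.float64(0.05), np.float64(0.0657)), (np.float64(0.052), np.float64(nan)), (np.float64(0.054), np.float64(nan)), (np.float64(0.056), np.float64(nan)), (np.float64(0.058), np.float64(nan)), (np.float64(0.06), np.float64(nan)), (np.float64(0.062), np.float64(nan)), (np.float64(0.064), np.float64(nan)), (np.float64(0.066), np.float64(nan)), (np.float64(0.068), np.float64(nan))]
s10 478 plate [[-0.074  -0.0289]
 [ 0.0296  0.0268]]
[-0.00128562  0.00823519  0.05655848]
rail [0.0639 0.0649 0.0698 0.0759 0.0768]
panel top [0.1182 0.1272 0.1319]
  return np.nanmean(a, axis, out=out, keepdims=keepdims)
```

View pics/w10.png

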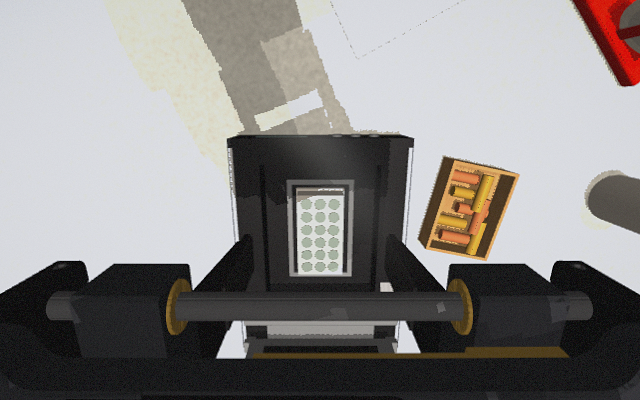

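View pics/s10z.png

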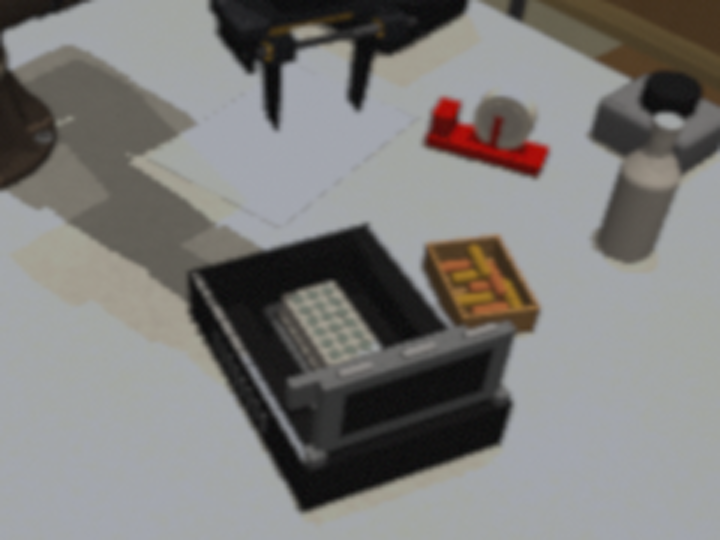

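View pics/t10.png

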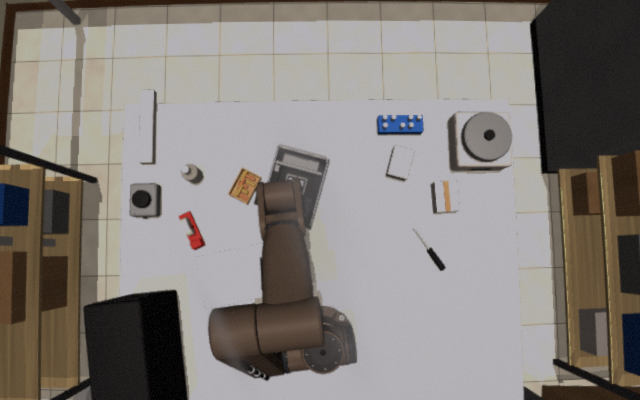

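```bash
python3 - <<'E' 2>/dev/null
from h import *
manip.servo_line(rd(0.0,-0.02,0.26),v=0.25); st(); snap('wrist','w11')
W=cloud(load('w11'));L=(W[...,:2]-CR)@np.array([[np.cos(YR),-np.sin(YR)],[np.sin(YR),np.cos(YR)]]);z=W[...,2]
print('catch',[(int(1000*x),int(1e4*np.nanmedian(z[(abs(L[...,1]-.084)<.006)&(abs(L[...,0]-x)<.0012)]))/10) for x in np.arange(.036,.068,.002) if ((abs(L[...,1]-.084)<.006)&(abs(L[...,0]-x)<.0012)).any()])
q=(abs(L[...,1])<.09)&(L[...,0]>0.03)&(L[...,0]<.11)&(z>.09)&(z<.105); print('rail',np.percentile(L[q][:,0],[1,50,99]).round(4))
q=(abs(L[...,1])<.085)&(L[...,0]>0.1)&(L[...,0]<.15)&(z>.145)&(z<.165); print('panel top',np.percentile(L[q][:,0],[1,50,99]).round(4),np.median(z[q]))
c=load('w11')['color'][150:300,340:480]; cv2.imwrite('pics/w11z.png',cv2.resize(c,None,fx=4,fy=4,interpolation=cv2.INTER_CUBIC)[...,::-1])
E
python3 - <<'E'
import sys; sys.path.insert(0,'.')
import os; os.chdir('.')
from h import *
for n in ('top0','t10'):
    W=cloud(load(n));X,Y,Z=W[...,0],W[...,1],W[...,2]
    for nm,(x,y) in dict(cell=(.601,.293),wash=(.646,.481),carA=(.681,-.321),boxB=(.543,-.476),tape=(.41,.488)).items():
        m=(abs(X-x)<.09)&(abs(Y-y)<(.075 if nm!='cell' else .06))&(Z>.02)&(Z<.2); print(n,nm,m.sum(),np.median(W[m],axis=0).round(3),end=' ')
    print()
E
```

```text
t 31.77 pos [0.5841 0.0775 0.2585] F [-1.5  0.9 -0.2] g 0.804
catch [(36, 61.2), (38, 60.9), (40, 61.3), (42, 62.1), (44, 63.3), (46, 64.5), (48, 66.2), (50, 66.7), (52, 68.1), (54, 68.9), (56, 69.9), (58, 71.0), (60, 72.0), (62, 72.0), (64, 83.9), (66, 90.7), (68, 98.8)]
rail [0.0645 0.0689 0.0766]
top0 cell 341 [0.608 0.295 0.031] top0 wash 303 [0.639 0.484 0.114] top0 carA 717 [ 0.675 -0.317  0.066] top0 boxB 786 [ 0.543 -0.492  0.065] top0 tape 348 [0.425 0.499 0.054] 
t10 cell 341 [0.608 0.296 0.03 ] t10 wash 302 [0.639 0.484 0.112] t10 carA 693 [ 0.677 -0.319  0.066] t10 boxB 786 [ 0.543 -0.493  0.065] t10 tape 368 [0.423 0.499 0.053]
```

Run:
```python
from h import *
order.job_done(); st()
```

```text
the job is handed in; nothing more can be done
the job is handed in; nothing more can be done
```

The cover is folded back with the catch up behind the rail, and the well plate lies flat in the nest. I handed the job in at about 32 s with the gripper clear of everything.

**What went wrong on the way:**
- **Missed first push:** The fingertips turned out to sit about 37 mm above the reported TCP, in both the wrist and scene pictures. My first push therefore went over the rail and pressed on the near panel with about 50 N. The load came from the fingers, not the gripper body, and moved the rail a few millimetres at most. I backed off and used the 37 mm offset from then on.
- **Rail stop:** The second push ran the rail to its hard stop. I stopped pushing at about 32 N.

**Last checks:**

| Item | Measured | Given |
|---|---|---|
| Rail near face | x ≈ 64.5 mm | 65 mm |
| Panels, scene view | x ≈ 118–132 mm | 119–131 mm |
| Catch top | z ≈ 72 mm | 71 mm (deck reads about 1 mm high) |
| Plate top | z ≈ 57 mm, tilt under 0.5° | 56 mm |
| Plate centre against nest centre | within about 1 mm | – |

- **Plate:** It was set down on contact at about 10 N and then released.
- **Bystanders:** The tape, bottle, battery tray, tip box and carton showed no real change between the first and later top views. The screwdriver I compared only by eye, and it looks unmoved.
- **Failed check:** The last wrist view did not show the panel tops, so the panel position rests on the scene view taken after the plate was set down.

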